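Release the charged battery pack from its push-push bay

ROBOT

A 7-joint arm with a two-finger parallel gripper is mounted at the origin on a cart in front of the work surface, level with it; the furniture and walls round the work are solid. World frame = base frame: x ahead of the robot, y to its left, z up, the work surface at z = 0. Lengths are in m, angles in rad, forces in N, time in s.
With the tool pointing down it reaches from about 0.35 to 0.9 m from the base axis. Payload 8.1 kg.
Tool frame: the origin (TCP) lies at the very end of the fingers, on their centre line; the grasp point (between the pads) lies 19 mm behind it (grip_point_offset is the distance from the TCP to the grasp point, in m); z points along the fingers, x is the direction in which the jaws open and shut, and the axes are right-handed (so a half turn about z gives the same grasp; the last joint's range is limited). The gripper opens to 92 mm and grips with 3 to 60 N. Pads are 19 mm wide; open, the fingers measure 130 mm over their backs; the gripper's body (75 mm by 190 mm) begins 47 mm behind the grasp point.
Start: joints at [-1.303, 0.434, 0.025, 1.573, -0.012, 1.134, -0.075], TCP at [0.227, 0.583, 0.227] pointing down, gripper open.
Joint ranges: [-2.62, 2.62], [-0.44, 2.09], [-1.27, 1.32], [0.08, 2.57], [-1.32, 4.46], [0.12, 2], [-2.74, 2.74]. Speed limits (rad/s): [2.22, 2.22, 3.01, 3.01, 3.14, 3.14, 3.14].

INTERFACE

Orientations are given as a rotation vector (axis times angle).
In Python, from cell import observe, get_image, camera_model, sign_off, grip_point_offset gives the robot as it stands.
- The arm moves only by the tool play_rows, never from a script. Its argument "rows" is a list of rows, each a list of 7 numbers: the shift along the tool's x, y, z as a fraction of full scale, then the turn, a rotation vector about the tool's x, y, z as a fraction of full scale, then the closure, from -1 (fully open) to 1 (shut). A call has 1 to 5 rows; each row shifts and turns the pose as measured when the row begins, along the tool's axes as they then stand; what a row does not reach is not made up. Full scale, the value 1, is 0.15 m for a shift and 0.5 rad for a turn. A row lasts 1/10 s, in which the tool goes at most 50 mm and 8.59 degrees, less where a joint would pass 70% of its speed; a pose out of reach is approached as far as the arm can. A call with a number of a shift or a turn outside -1 to 1 is refused whole. A call with a gripper value outside its range is refused whole. The fingers move at their own pace and stop on an object; "force" is the grip in N (left out, the last holds). Time passes only in rows, so rows that do not move let the fingers close. It gives the time, the measured TCP pose, the force and the opening at its end, in the units of the state.
- observe(): the state, without advancing time (a new reading comes with each control period).
- get_image(name): name is "scene" or "top"; returns the picture (400x640x3 uint8, blue, green, red); there is no depth.
- camera_model(name): a dict with "K" (3x3 intrinsics, pixels), "dist" ([k1, k2, p1, p2, k3] as OpenCV has them; the pictures are not rectified), "R" (3x3) and "t" (3): a world point X has camera coordinates R X + t. Camera axes: x right, y down, z forward; pixel columns grow to the right and rows downward; lengths in m; the calibration is good to about 2 mm. A picture is of the moment at which its call begins. camera_model takes no time and is no camera call.
- sign_off(): hands the job in, once; it reports no verdict.
The state is a dict: "clock": time; "joints": joint angles; "dq": joint speeds; "joint_efforts": joint torques, N m; "position": TCP position; "ee_rot": TCP orientation; "force": force on the tool from outside, world axes, zero at the start; "ft_torque": the same for the moment, N m; "width": opening from 0.0 (shut) to 1.0 (fully open).
Only numpy, scipy, OpenCV 4.12 (cv2) and the standard library are available. Lean on these libraries where they do the work, as an engineer would, in place of code of your own. Each camera call takes 0.05 s, during which the arm holds its last target.

TASK

Take the charged handpiece battery (the pack with the green top) out of the charging dock: press it further down until its latch lets go, let it spring up, then draw it straight out and stand it upright in the round steel dish. Leave the pack with the amber top latched in the dock.

Things in the scene. Friction and masses are not known exactly. Their poses are not given: they have to be found in the camera images.
- green_pack: Charged pack: black block 28 (x) x 40 (y) x 62 (z) mm, 80 g, green top. Origin: centre of underside; yaw as the dock's. Latched at the start, top 10 mm above the deck, it cannot be pulled out. Pressed on top with 3 to 5 N it trips at 4 mm (stop at 8); let go, it rises within a second to 24 mm above the latched height (top 34 mm above the deck) and stays, loose. Grip across its x, draw straight up.
- amber_pack: The pack that is still charging: same block and origin, amber (orange) top, latched in the dock's other bay. Leave it alone.
- dock: White charging dock, fixed, 104 (x) x 168 (y) x 80 (z) mm. Origin: centre of its underside, z up, black panel on its front (-x). Flat deck at z = +80 mm; two upright bays at x = 0, y = +36 and -36 mm, openings 31 x 43 mm. Either pack may be in either bay; a sprung-up pack still stands 28 mm deep in its bay.
- dish: Round steel dish, 155 mm across, 19 mm high, loose on the worktop; origin at the centre of its underside. Flat inner floor 2 mm above the origin, about 90 mm across, with a sloping rim.
Not all that is in view belongs to the job. Leave any blue look-alike of the green_pack alone.

How it is judged:
By the outcome, as a careful person would: the job done as asked, in the order asked, and still so for the second after the job is handed in, with the robot touching nothing.
It also fails if it takes over 53 s, if anything falls off the work surface, if the arm or the gripper's body presses on something with over 40 N, if the wrist force passes 120 N, or if a joint passes its speed limit or range.

## Working session

There is one attempt and no reset: what is moved stays moved. The work goes in short steps, Python scripts to look and compute and a tool call to move; the robot and the scene stay as the last step left them, time stands still between calls to the robot, and variables do not carry over. Pictures are saved under pics/ and viewed, and the job is handed in when it is done.

Besides the shell and the picture viewer there is one more tool, called by a JSON object that holds its "api" and its "payload", one argument or row to a line. play_rows: Moves the arm, as the interface text tells. Its arguments: {"type":"object","properties":{"rows":{"type":"array","items":{"type":"array","items":{"type":"number"}}},"force":{"type":"number"}},"required":["rows"]}

```bash
mkdir -p pics
python3 - <<'E'
from cell import *
import cv2
for n in("scene","top"):
    cv2.imwrite(f"pics/{n}0.png",get_image(n)); m=camera_model(n); print(n,m)
print(observe(),grip_point_offset)
E
```

```text
scene {'K': array([[402.27768706,   0.        , 318.41355061],
       [  0.        , 402.27768706, 201.43475114],
       [  0.        ,   0.        ,   1.        ]]), 'dist': array([-0.08240174,  0.        ,  0.        ,  0.        ,  0.        ]), 'R': array([[ 0.74178275, -0.67060839, -0.0065373 ],
       [-0.44869189, -0.48902143, -0.74801981],
       [ 0.49843148,  0.55780142, -0.66364421]]), 't': array([-0.36339174,  0.29461974,  0.68404644])}
top {'K': array([[460.61399831,   0.        , 327.64481187],
       [  0.        , 460.61399831, 199.16971769],
       [  0.        ,   0.        ,   1.        ]]), 'dist': array([-0.06548536,  0.        ,  0.        ,  0.        ,  0.        ]), 'R': array([[ 0.14557093, -0.98934368,  0.0028599 ],
       [-0.9673879 , -0.14294485, -0.20911104],
       [ 0.2072915 ,  0.02767386, -0.97788772]]), 't': array([-0.02057361,  0.56406277,  0.93938308])}
{'clock': 0.1, 'joints': array([-1.30260132,  0.43518078,  0.02497363,  1.57400585, -0.01158076,
        1.1339983 , -0.07508864]), 'dq': array([-0.0009735 , -0.00207715,  0.00022713, -0.00014863, -0.0020663 ,
       -0.00167342, -0.00078249]), 'joint_efforts': array([ 3.48520145e-03, -6.69117594e+01,  9.88113731e-01, -3.15138960e+01,
       -6.05395390e-02,  3.75069177e-02,  4.24110539e-06]), 'position': array([0.22636171, 0.58207401, 0.22600649]), 'ee_rot': array([ 2.59213817e+00,  1.77328464e+00, -1.73372977e-03]), 'force': array([ 0.42772276,  0.87831915, -0.82245697]), 'ft_torque': array([ 0.01185022,  0.00730558, -0.0202845 ]), 'width': 1.0002834442269455} 0.0188
```

View pics/scene0.png

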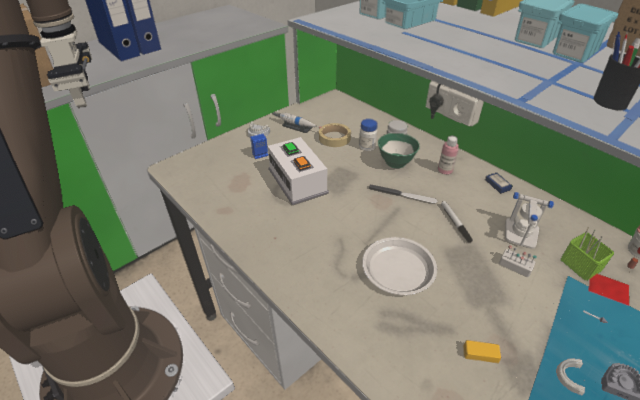

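View pics/top0.png

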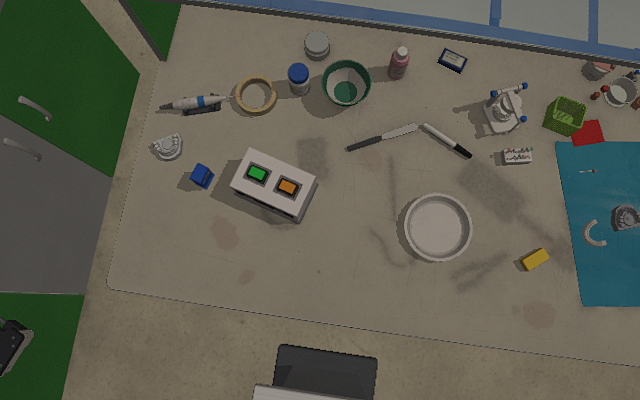

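The scene view shows the dock at about (298,168), with the green top at (291,148), the amber top at (302,162) and a blue look-alike at (259,147). The top view puts green at (257,173), amber at (287,187), the blue block at (202,176) and the steel dish at (438,227). The green top in the dock is the one meant. I'll enlarge the crops to confirm it and measure.

Run:
```python
import cv2
a=cv2.imread("pics/top0.png")
cv2.imwrite("pics/c1.png",cv2.resize(a[135:235,185:325],None,fx=5.5,fy=5.5,interpolation=cv2.INTER_CUBIC))
cv2.imwrite("pics/c2.png",cv2.resize(a[180:275,390:490],None,fx=6,fy=6,interpolation=cv2.INTER_CUBIC))
b=cv2.imread("pics/scene0.png")
cv2.imwrite("pics/c3.png",cv2.resize(b[125:210,240:340],None,fx=7,fy=7,interpolation=cv2.INTER_CUBIC))
```

```text
(no output)
```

View pics/c1.png

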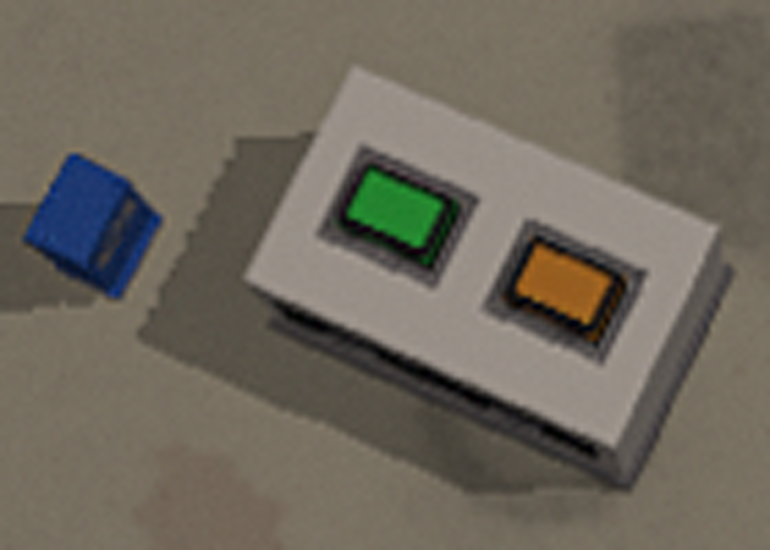

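View pics/c2.png

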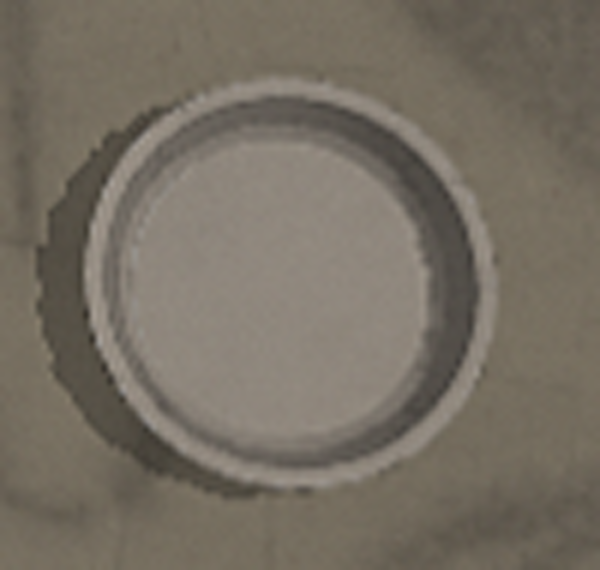

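View pics/c3.png

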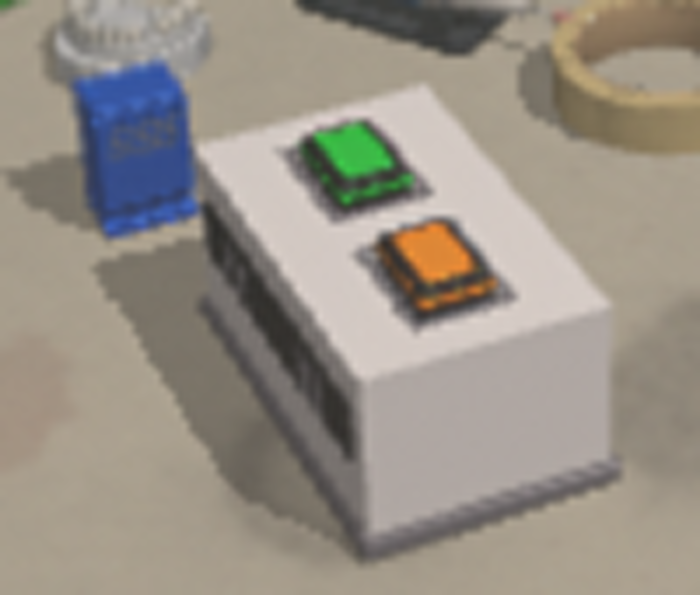

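The crops confirm that the green top sits in the dock's left/far bay and the amber one in the other bay. The blue block stands separately to the left of the dock. Deck corners read from the top crop: (354,67), (720,228), (613,462), (246,280). Now to compute poses.

```bash
cat > h.py <<'E'
import numpy as np, cv2
from cell import *
from scipy.spatial.transform import Rotation as Ro
def px2w(n,uv,z):
    m=camera_model(n); p=cv2.undistortPoints(np.array(uv,float).reshape(-1,1,2),m["K"],np.array(m["dist"]))[:,0]
    d=np.c_[p,np.ones(len(p))]@m["R"]; C=-m["R"].T@m["t"]
    return C+d*((z-C[2])/d[:,2])[:,None]
def w2px(n,X):
    m=camera_model(n); return cv2.projectPoints(np.array(X,float).reshape(-1,1,3),cv2.Rodrigues(m["R"])[0],m["t"],m["K"],np.array(m["dist"]))[0][:,0]
E
cat > m.py <<'E'
from h import *
from scipy.optimize import least_squares
top=np.array([(354,67),(720,228),(613,462),(246,280)])/5.5-.5+.09+[185,135]
sc=np.array([(425,85),(610,305),(362,380),(200,150)])/7-.43+[240,125]
for n,u in(("top",top),("scene",sc)):
    w=px2w(n,u,.08); print(n,w.round(4).tolist(), w.mean(0).round(4))
loc=np.array([(52,84),(52,-84),(-52,-84),(-52,84)])/1000
def X(p,l,z):
    c,s=np.cos(p[2]),np.sin(p[2]); return np.c_[l@np.array([[c,s],[-s,c]])+p[:2],np.full(len(l),z)]
for use in ("top","scene","both"):
    f=lambda p:np.r_[((w2px("top",X(p,loc,.08))-top)*(use!="scene")).ravel(),((w2px("scene",X(p,loc,.08))-sc)*(use!="top")).ravel()]
    r=least_squares(f,[px2w("top",top,.08).mean(0)[0],px2w("top",top,.08).mean(0)[1],-.4]);print(use,r.x.round(4),f(r.x).round(1))
p=r.x
print("green bay",X(p,np.array([[0,.036]]),.09), "amber",X(p,np.array([[0,-.036]]),.09))
g=np.array([(395,208)])/5.5-.4+[185,135]; print("green top px",px2w("top",g,.09))
g=np.array([(352,150)])/7-.4+[240,125]; print("green top px sc",px2w("scene",g,.09))
# dish outer rim at z=.019
e=np.array([(88,282),(498,285),(285,75),(290,488),(140,135),(430,140)])/6-.4+[390,180]
w=px2w("top",e,.019)[:,:2]; A=np.c_[2*w,np.ones(6)];s=np.linalg.lstsq(A,(w**2).sum(1),rcond=None)[0];print("dish",s[:2],np.sqrt(s[2]+s[:2]@s[:2]))
# floor
e=np.array([(128,290),(430,290),(280,138),(280,440)])/6-.4+[390,180];print("floor",px2w("top",e,.002).round(4).tolist())
o=observe();R=Ro.from_rotvec(o["ee_rot"]).as_matrix();print(R.round(3))
E
python3 m.py
```

```text
top [[0.6473, 0.2482, 0.08], [0.6031, 0.0945, 0.08], [0.5056, 0.1211, 0.08], [0.5556, 0.2741, 0.08]] [0.5779 0.1845 0.08  ]
scene [[0.6468, 0.2463, 0.08], [0.6027, 0.0937, 0.08], [0.5121, 0.1197, 0.08], [0.5555, 0.2695, 0.08]] [0.5793 0.1823 0.08  ]
top [ 0.5781  0.1846 -0.2912] [-0.5 -2.2  2.5  0.1  0.8  0.8 -2.9  1.   0.  -0.   0.   0.  -0.   0.
 -0.  -0. ]
scene [ 0.5803  0.1838 -0.2851] [-0.  -0.   0.  -0.   0.  -0.  -0.   0.   1.1 -1.4  2.6  0.3 -1.2  1.3
 -2.6 -1.3]
both [ 0.5789  0.1841 -0.2886] [-0.3 -2.4  2.8 -0.4  1.2  0.4 -2.7  0.8  0.8 -1.3  2.   0.5 -1.9  1.5
 -3.  -1.2]
green bay [[0.58919327 0.21863525 0.09      ]] amber [[0.56870294 0.14961246 0.09      ]]
green top px [[0.59008682 0.219703   0.09      ]]
green top px sc [[0.58840875 0.21822357 0.09      ]]
dish [ 0.54481361 -0.19136557] 0.07749745873014269
floor [[0.5348, -0.1335, 0.002], [0.5514, -0.2478, 0.002], [0.6018, -0.1851, 0.002], [0.4865, -0.1965, 0.002]]
[[ 0.362  0.932 -0.   ]
 [ 0.932 -0.362 -0.001]
 [-0.001  0.    -1.   ]]
```

{"api": "play_rows", "payload": {
  "rows": [
    [-0.12,0.27,0,0,0,0,1],
    [-0.12,0.27,0,0,0,0,1],
    [-0.12,0.27,0,0,0,0,1],
    [-0.12,0.27,0,0,0,0,1],
    [-0.12,0.27,0,0,0,0,1]
  ],
  "force": 20
}}

```text
clock: 0.6
position: [0.3797, 0.4256, 0.2229]
ee_rot: [-2.578, -1.792, 0.009]
force: [0.7, 0.9, -1.3]
width: 0.615
```

Path is tracking. Next I'll continue and turn about tool z as I go.

{"api": "play_rows", "payload": {
  "rows": [
    [-0.12,0.27,0,0,0,0,1],
    [-0.12,0.27,0,0,0,0,1],
    [-0.12,0.27,0,0,0,0,1],
    [-0.12,0.27,0,0,0,0,1],
    [0,0,0,0,0,0.28,1]
  ]
}}

```text
clock: 1.1
position: [0.5151, 0.2877, 0.2213]
ee_rot: [2.702, 1.596, -0.012]
force: [-0.0, -0.2, -0.9]
width: 0.178
```

{"api": "play_rows", "payload": {
  "rows": [
    [0,0,0,0,0,0.28,1],
    [0,0,0,0,0,0.28,1],
    [0,0,0,0,0,0.28,1],
    [0,0,0,0,0,0.28,1],
    [0,0,0,0,0,0.28,1]
  ]
}}

```text
clock: 1.6
position: [0.5162, 0.2833, 0.2191]
ee_rot: [3.091, 0.516, -0.016]
force: [-0.0, 0.2, -0.7]
width: 0.008
```

{"api": "play_rows", "payload": {
  "rows": [
    [0,0,0,0,0,0.28,1],
    [0,0,0,0,0,0.28,1],
    [0,0,0,0,0,0.28,1],
    [0,0,0,0,0,0.28,1],
    [0,0,0,0,0,0,1]
  ]
}}

```text
clock: 2.1
position: [0.5146, 0.2828, 0.2172]
ee_rot: [3.102, -0.398, -0.016]
force: [-0.1, 0.6, 0.1]
width: 0.003
```

```bash
cat > go.py <<'E'
import sys
from h import *
x,y,z,yaw=map(float,sys.argv[1:5])  # target tcp & tool-x yaw
o=observe();R=Ro.from_rotvec(o["ee_rot"]);c,s=np.cos(yaw),np.sin(yaw)
T=Ro.from_matrix(np.array([[c,s,0],[s,-c,0],[0,0,-1]]))
print(o["clock"],o["position"].round(4),"shift",(R.inv().apply(np.array([x,y,z])-o["position"])/.15).round(4),"turn",((R.inv()*T).as_rotvec()/.5).round(4),o["force"].round(2),o["width"],o["joints"].round(2))
E
python3 go.py .589 .2188 .13 -.288
```

```text
2.1 [0.5146 0.2828 0.2172] shift [0.5925 0.2792 0.5803] turn [0.0301 0.0164 0.0651] [-0.1   0.57  0.1 ] 0.0031622231425449667 [-0.93  0.41  0.47  1.69 -0.2   1.1  -0.65]
```

{"api": "play_rows", "payload": {
  "rows": [
    [0.2,0.09,0.1,0.03,0.016,0.065,1],
    [0.2,0.09,0.1,0,0,0,1],
    [0.2,0.09,0.1,0,0,0,1],
    [0.05,0.02,0.1,0,0,0,1],
    [0,0,0,0,0,0,1]
  ]
}}

```text
clock: 2.6
position: [0.5978, 0.215, 0.1539]
ee_rot: [-3.113, 0.412, 0.003]
force: [-1.2, 0.3, -0.3]
width: 0.007
```

```bash
python3 go.py .589 .2188 .11 -.288
```

```text
2.6 [0.5978 0.215  0.1539] shift [-0.0625 -0.0092  0.293 ] turn [-0.0018  0.0036  0.0501] [-1.15  0.27 -0.31] 0.007246355338635763 [-0.73  0.54  0.46  1.66 -0.27  1.01 -0.44]
```

{"api": "play_rows", "payload": {
  "rows": [
    [-0.06,-0.01,0.1,0,0,0.05,1],
    [0,0,0.1,0,0,0,1],
    [0,0,0.07,0,0,0,1],
    [0,0,0,0,0,0,1],
    [0,0,0,0,0,0,1]
  ]
}}

```text
clock: 3.1
position: [0.588, 0.2222, 0.1127]
ee_rot: [-3.109, 0.433, 0.004]
force: [-0.4, -0.7, -1.0]
width: 0.007
```

```bash
python3 go.py .589 .2188 .095 -.288
python3 - <<'E'
from h import *
a=get_image("top");b=get_image("scene")
A=cv2.resize(a[135:235,185:325],None,fx=4,fy=4,interpolation=cv2.INTER_CUBIC)
B=cv2.resize(b[125:225,240:340],None,fx=4,fy=4,interpolation=cv2.INTER_CUBIC)[:400]
cv2.imwrite("pics/d1.png",cv2.resize(np.hstack([A,B]),None,fx=.83,fy=.83))
E
```

```text
3.1 [0.588  0.2222 0.1127] shift [0.013  0.0199 0.1182] turn [-0.0052  0.0058  0.0222] [-0.44 -0.69 -0.99] 0.007144164132839546 [-0.74  0.58  0.44  1.72 -0.3   0.92 -0.45]
```

View pics/d1.png

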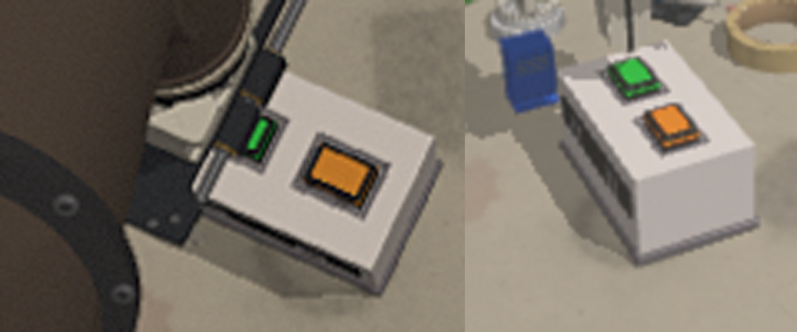

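The top crop shows the finger tips over the left part of the green top. The scene crop shows almost no finger above it, so I'll check the full scene view.

Run:
```python
from h import *
b=get_image("scene");a=get_image("top");p=observe()["position"]
for im,n in((b,"scene"),(a,"top")):
    u=w2px(n,[p])[0];print(n,u)
    cv2.drawMarker(im,tuple(int(v) for v in u.round()),(255,0,255),0,6,1)
cv2.imwrite("pics/d2.png",cv2.resize(b[60:220,200:400],None,fx=3.7,fy=3.7,interpolation=cv2.INTER_CUBIC))
cv2.imwrite("pics/d3.png",a)
```

```text
scene [288.49846315 137.87750916]
top [253.60801384 170.11634981]
```

View pics/d2.png

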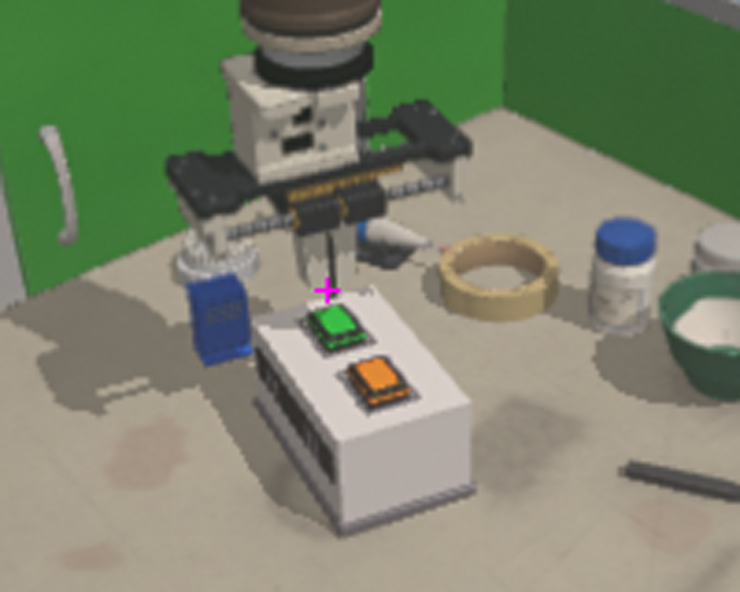

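View pics/d3.png

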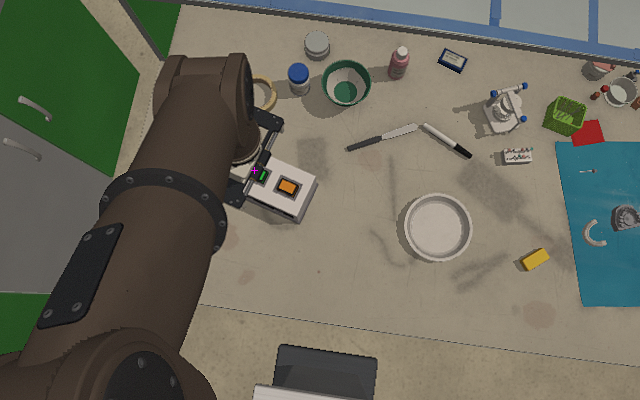

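The fingers, now seen at crop (330,270), end at the projected TCP marker, just above the green top. I'll trim the offset and approach the contact height.

{"api": "play_rows", "payload": {
  "rows": [
    [0.013,0.02,0.05,0,0,0.022,1],
    [0,0,0.04,0,0,0,1],
    [0,0,0.02,0,0,0,1],
    [0,0,0,0,0,0,1]
  ]
}}

```text
clock: 3.7
position: [0.59, 0.2179, 0.0959]
ee_rot: [-3.105, 0.454, 0.001]
force: [0.9, -0.6, 0.1]
width: 0.005
```

```bash
python3 go.py .589 .2188 .085 -.288
```

```text
3.7 [0.59   0.2179 0.0959] shift [-0.0083 -0.0035  0.0728] turn [-0.0075  0.0023 -0.005 ] [ 0.94 -0.56  0.12] 0.004690440690307761 [-0.72  0.59  0.43  1.73 -0.31  0.88 -0.45]
```

{"api": "play_rows", "payload": {
  "rows": [
    [-0.005,0,0.03,0,0,0,1],
    [0,0,0.025,0,0,0,1],
    [0,0,0.0,0,0,0,1]
  ]
}}

```text
clock: 4.0
position: [0.5895, 0.2182, 0.0873]
ee_rot: [-3.104, 0.454, 0.0]
force: [-0.2, 0.5, 2.2]
width: 0.007
```

{"api": "play_rows", "payload": {
  "rows": [
    [0,0,0.02,0,0,0,1],
    [0,0,0.012,0,0,0,1],
    [0,0,0.0,0,0,0,1]
  ]
}}

```text
clock: 4.3
position: [0.5897, 0.2181, 0.0825]
ee_rot: [-3.104, 0.454, -0.0]
force: [-1.3, 0.3, 2.4]
width: 0.003
```

{"api": "play_rows", "payload": {
  "rows": [
    [0,0,-0.1,0,0,0,1],
    [0,0,-0.15,0,0,0,1],
    [0,0,-0.15,0,0,0,1],
    [0,0,-0.1,0,0,0,0],
    [0,0,0,0,0,0,-0.3]
  ]
}}

```text
clock: 4.8
position: [0.5898, 0.2178, 0.1631]
ee_rot: [-3.104, 0.455, -0.001]
force: [0.9, -0.1, 0.8]
width: 0.13
```

{"api": "play_rows", "payload": {
  "rows": [
    [0,0,0,0,0,0,-0.3],
    [0,0,0,0,0,0,-0.3],
    [0,0,0,0,0,0,-0.3]
  ]
}}

```text
clock: 5.1
position: [0.5893, 0.2179, 0.1626]
ee_rot: [-3.104, 0.454, -0.0]
force: [0.0, 0.7, 0.2]
width: 0.392
```

```bash
python3 go.py .589 .2188 .085 -.288
python3 - <<'E'
from h import *
b=get_image("scene")
cv2.imwrite("pics/e1.png",cv2.resize(b[90:215,220:360],None,fx=4.7,fy=4.7,interpolation=cv2.INTER_CUBIC))
a=get_image("top")
cv2.imwrite("pics/e2.png",cv2.resize(a[135:235,185:325],None,fx=4.5,fy=4.5,interpolation=cv2.INTER_CUBIC))
E
```

```text
5.1 [0.5893 0.2179 0.1626] shift [-0.0032 -0.0034  0.5177] turn [-0.0082  0.0012 -0.0052] [0.04 0.69 0.23] 0.39246395317972993 [-0.75  0.52  0.47  1.67 -0.27  1.01 -0.48]
```

View pics/e1.png

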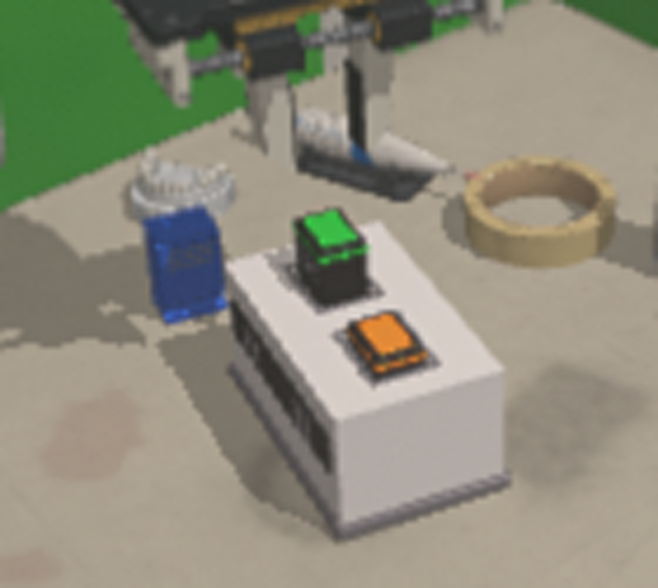

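View pics/e2.png

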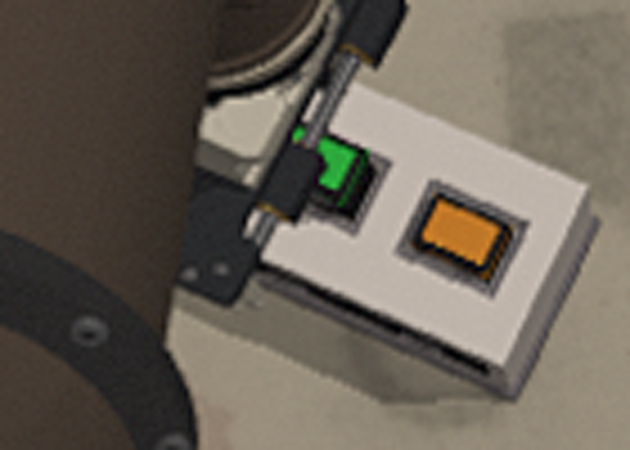

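The green pack has sprung up, with its top at crop (330,228) well above the deck, and the amber one is still latched. I'll open the gripper and descend around it.

{"api": "play_rows", "payload": {
  "rows": [
    [0,0,0,0,0,0,-0.6],
    [0,0,0,0,0,0,-0.6],
    [0,0,0,0,0,0,-0.6],
    [0,0,0.1,0,0,0,-0.6],
    [0,0,0.1,0,0,0,-0.6]
  ]
}}

```text
clock: 5.7
position: [0.59, 0.2181, 0.1314]
ee_rot: [-3.104, 0.454, -0.002]
force: [-0.2, -0.2, 0.9]
width: 0.798
```

```bash
python3 go.py .589 .2188 .087 -.288
```

```text
5.7 [0.59   0.2181 0.1314] shift [-0.0076 -0.001   0.296 ] turn [-0.0098 -0.0013 -0.0053] [-0.19 -0.18  0.87] 0.7980308868362508 [-0.74  0.55  0.45  1.7  -0.29  0.95 -0.46]
```

{"api": "play_rows", "payload": {
  "rows": [
    [-0.006,0,0.1,-0.01,0,0,-0.6],
    [0,0,0.1,0,0,0,-0.6],
    [0,0,0.08,0,0,0,-0.6],
    [0,0,0,0,0,0,-0.6]
  ]
}}

```text
clock: 6.1
position: [0.5863, 0.2178, 0.0817]
ee_rot: [3.104, -0.454, -0.007]
force: [-1.3, -0.6, 0.2]
width: 0.8
```

```bash
python3 go.py .589 .2188 .087 -.288
```

```text
6.1 [0.5863 0.2178 0.0817] shift [ 0.015  -0.0116 -0.0354] turn [ 0.0099  0.0078 -0.0048] [-1.26 -0.59  0.16] 0.8003838279986346 [-0.73  0.61  0.43  1.75 -0.32  0.86 -0.45]
```

{"api": "play_rows", "payload": {
  "rows": [
    [0.015,-0.01,-0.035,0.01,0.008,0,-0.6],
    [0,0,0,0,0,0,-0.6]
  ]
}}

```text
clock: 6.3
position: [0.5892, 0.2185, 0.0871]
ee_rot: [3.108, -0.455, 0.0]
force: [0.4, -0.5, 0.7]
width: 0.802
```

```bash
python3 go.py .589 .2188 .087 -.288
```

```text
6.3 [0.5892 0.2185 0.0871] shift [-0.002  -0.0016  0.0005] turn [ 0.0005 -0.0005 -0.0053] [ 0.43 -0.5   0.73] 0.8018187802063075 [-0.73  0.61  0.43  1.74 -0.32  0.87 -0.45]
```

{"api": "play_rows", "payload": {
  "rows": [
    [0,0,0,0,0,0,0],
    [0,0,0,0,0,0,0.2],
    [0,0,0,0,0,0,0.3],
    [0,0,0,0,0,0,0.4],
    [0,0,0,0,0,0,1]
  ],
  "force": 15
}}

```text
clock: 6.8
position: [0.5906, 0.219, 0.0896]
ee_rot: [-3.106, 0.455, -0.006]
force: [0.9, -0.6, -0.2]
width: 0.412
```

{"api": "play_rows", "payload": {
  "rows": [
    [0,0,0,0,0,0,1],
    [0,0,0,0,0,0,1],
    [0,0,0,0,0,0,1],
    [0,0,0,0,0,0,1]
  ]
}}

```text
clock: 7.2
position: [0.5907, 0.219, 0.0896]
ee_rot: [-3.106, 0.455, -0.006]
force: [-0.1, 0.1, 0.1]
width: 0.304
```

```bash
python3 go.py .589 .2188 .087 -.288
```

```text
7.2 [0.5907 0.219  0.0896] shift [-0.0103  0.0047  0.0175] turn [-0.0057 -0.0065 -0.0053] [-0.12  0.1   0.09] 0.30405525528871846 [-0.73  0.6   0.43  1.74 -0.32  0.87 -0.45]
```

Gripped: the opening is 28 mm, which matches the pack. Drawing it straight up.

{"api": "play_rows", "payload": {
  "rows": [
    [0,0,-0.05,0,0,0,1],
    [0,0,-0.1,0,0,0,1],
    [0,0,-0.1,0,0,0,1],
    [0,0,-0.1,0,0,0,1],
    [0,0,-0.1,0,0,0,1]
  ],
  "force": 20
}}

```text
clock: 7.7
position: [0.5892, 0.2182, 0.1608]
ee_rot: [-3.108, 0.456, -0.001]
force: [-0.7, -0.6, -0.4]
width: 0.304
```

{"api": "play_rows", "payload": {
  "rows": [
    [0,0,-0.1,0,0,0,1],
    [0,0,-0.1,0,0,0,1],
    [0,0,0,0,0,0,1],
    [0,0,0,0,0,0,1]
  ]
}}

```text
clock: 8.1
position: [0.5908, 0.2183, 0.1986]
ee_rot: [-3.104, 0.456, -0.01]
force: [-0.3, -0.8, -1.1]
width: 0.301
```

```bash
python3 go.py .545 -.1914 .17 -.8
python3 - <<'E'
from h import *
b=get_image("scene")
cv2.imwrite("pics/f1.png",cv2.resize(b[60:215,200:360],None,fx=3.8,fy=3.8,interpolation=cv2.INTER_CUBIC))
E
```

```text
8.1 [0.5908 0.2183 0.1986] shift [0.4919 2.7045 0.1804] turn [-0.0127 -0.0092  1.0167] [-0.32 -0.75 -1.09] 0.3012203548037897 [-0.77  0.49  0.49  1.63 -0.25  1.08 -0.5 ]
```

View pics/f1.png

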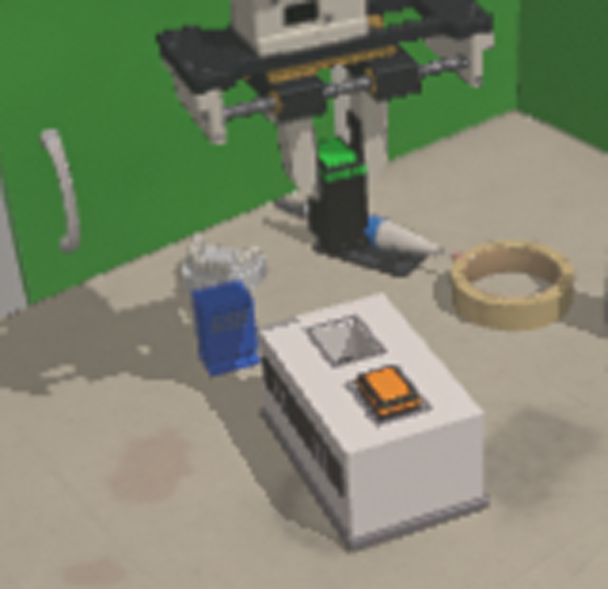

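The pack is out and held upright at crop (340,195), its bay is empty and amber is still latched. Moving over to the dish.

{"api": "play_rows", "payload": {
  "rows": [
    [0.02,0.12,0,0,0,0,1],
    [0.036,0.2,0,0,0,0,1],
    [0.036,0.2,0,0,0,0,1],
    [0.036,0.2,0,0,0,0,1],
    [0.036,0.2,0,0,0,0,1]
  ]
}}

```text
clock: 8.65
position: [0.5715, 0.0762, 0.194]
ee_rot: [-3.108, 0.445, -0.002]
force: [0.9, 0.2, 0.3]
width: 0.302
```

{"api": "play_rows", "payload": {
  "rows": [
    [0.036,0.2,0,0,0,0,1],
    [0.036,0.2,0,0,0,0,1],
    [0.036,0.2,0,0,0,0,1],
    [0.036,0.2,0,0,0,0,1],
    [0.036,0.2,0,0,0,0,1]
  ]
}}

```text
clock: 9.15
position: [0.5486, -0.0871, 0.1905]
ee_rot: [3.108, -0.451, -0.008]
force: [0.4, 0.1, -0.7]
width: 0.301
```

```bash
python3 go.py .545 -.1914 .17 -.288
```

```text
9.15 [ 0.5486 -0.0871  0.1905] shift [0.1753 0.6731 0.1375] turn [ 0.0045  0.0101 -0.0006] [ 0.39  0.08 -0.67] 0.3012452395185255 [-0.34  0.39  0.55  1.82 -0.23  1.    0.01]
```

{"api": "play_rows", "payload": {
  "rows": [
    [0.045,0.17,0.04,0,0.01,0,1],
    [0.045,0.17,0.04,0,0,0,1],
    [0.045,0.17,0.04,0,0,0,1],
    [0.03,0.1,0,0,0,0,1],
    [0,0,0,0,0,0,1]
  ]
}}

```text
clock: 9.65
position: [0.5378, -0.1959, 0.1695]
ee_rot: [3.1, -0.469, -0.01]
force: [-0.8, 1.1, -2.2]
width: 0.303
```

{"api": "play_rows", "payload": {
  "rows": [
    [0,0,0,0,0,0,1],
    [0,0,0,0,0,0,1]
  ]
}}

```text
clock: 9.85
position: [0.5364, -0.1957, 0.1686]
ee_rot: [3.1, -0.471, -0.013]
force: [0.7, 0.7, -0.3]
width: 0.302
```

```bash
python3 go.py .545 -.1914 .06 -.288
python3 - <<'E'
from h import *
b=get_image("scene")
cv2.imwrite("pics/g1.png",cv2.resize(b[130:310,320:480],None,fx=3.3,fy=3.3,interpolation=cv2.INTER_CUBIC))
E
```

```text
9.85 [ 0.5364 -0.1957  0.1686] shift [ 0.0512 -0.0492  0.7233] turn [ 0.0136  0.0147 -0.0274] [ 0.69  0.69 -0.32] 0.3024058458215905 [-0.14  0.44  0.55  1.81 -0.26  0.98  0.22]
```

View pics/g1.png

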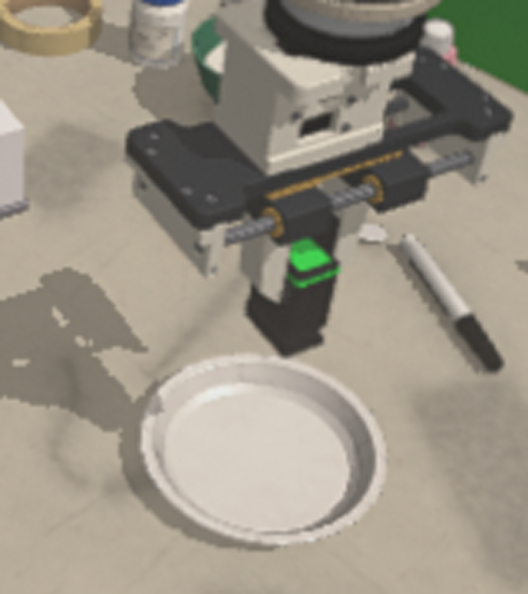

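The pack hangs upright above the dish, at crop (295,310), with the dish centre at (263,449). Descending.

{"api": "play_rows", "payload": {
  "rows": [
    [0.05,-0.05,0.15,0.014,0.015,-0.027,1],
    [0,0,0.18,0,0,0,1],
    [0,0,0.18,0,0,0,1],
    [0,0,0.05,0,0,0,1],
    [0,0,0,0,0,0,1]
  ]
}}

```text
clock: 10.4
position: [0.5488, -0.1844, 0.0835]
ee_rot: [-3.108, 0.436, -0.006]
force: [-0.2, -0.7, -1.0]
width: 0.301
```

```bash
python3 go.py .545 -.1914 .045 -.288; python3 -c "
from h import *
print(px2w('scene',[(399.6,265.8)],.019))"
```

```text
10.4 [ 0.5488 -0.1844  0.0835] shift [-0.0122  0.0529  0.2563] turn [-0.0071 -0.0065  0.0191] [-0.24 -0.75 -0.99] 0.3009442939196895 [-0.1   0.55  0.48  1.88 -0.35  0.8   0.29]
[[ 0.54037286 -0.19596178  0.019     ]]
```

{"api": "play_rows", "payload": {
  "rows": [
    [-0.02,0.055,0.1,-0.007,-0.007,0,1],
    [0,0,0.09,0,0,0,1],
    [0,0,0.03,0,0,0,1],
    [0,0,0,0,0,0,1],
    [0,0,0,0,0,0,1]
  ]
}}

```text
clock: 10.9
position: [0.545, -0.1922, 0.0505]
ee_rot: [3.111, -0.435, 0.005]
force: [-0.4, -1.0, -0.7]
width: 0.3
```

```bash
python3 go.py .543 -.193 .039 -.288
```

```text
10.9 [ 0.545  -0.1922  0.0505] shift [-0.0116  0.009   0.0765] turn [-0.0002 -0.0064  0.0206] [-0.41 -1.04 -0.67] 0.29971792654791 [-0.07  0.59  0.46  1.9  -0.38  0.73  0.33]
```

{"api": "play_rows", "payload": {
  "rows": [
    [0,0,0.03,0,-0.006,0,1],
    [0,0,0.02,0,0,0,1],
    [0,0,0,0,0,0,1]
  ]
}}

```text
clock: 11.2
position: [0.5458, -0.1923, 0.0433]
ee_rot: [-3.111, 0.435, -0.003]
force: [-0.3, 0.2, -1.4]
width: 0.302
```

{"api": "play_rows", "payload": {
  "rows": [
    [0,0,0.012,0,0,0,1],
    [0,0,0,0,0,0,1]
  ]
}}

```text
clock: 11.4
position: [0.546, -0.1923, 0.0415]
ee_rot: [-3.111, 0.435, -0.003]
force: [0.3, 0.2, -0.9]
width: 0.305
```

{"api": "play_rows", "payload": {
  "rows": [
    [0,0,0.012,0,0,0,1],
    [0,0,0,0,0,0,1]
  ]
}}

```text
clock: 11.6
position: [0.5461, -0.1923, 0.0397]
ee_rot: [-3.111, 0.434, -0.004]
force: [0.2, -0.3, -1.9]
width: 0.301
```

{"api": "play_rows", "payload": {
  "rows": [
    [0,0,0.012,0,0,0,1],
    [0,0,0,0,0,0,1]
  ]
}}

```text
clock: 11.8
position: [0.5466, -0.1928, 0.0396]
ee_rot: [-3.111, 0.435, -0.006]
force: [0.6, -0.2, -1.5]
width: 0.299
```

{"api": "play_rows", "payload": {
  "rows": [
    [0,0,0.015,0,0,0,1],
    [0,0,0,0,0,0,1]
  ]
}}

```text
clock: 12.0
position: [0.5471, -0.193, 0.0391]
ee_rot: [-3.11, 0.435, -0.009]
force: [0.3, 0.8, -1.3]
width: 0.304
```

Run:
```python
from h import *
print(observe()["force"])
b=get_image("scene")
cv2.imwrite("pics/h1.png",cv2.resize(b[190:310,340:460],None,fx=4.9,fy=4.9,interpolation=cv2.INTER_CUBIC))
```

```text
[ 0.25118985  0.84039037 -1.27378762]
```

View pics/h1.png

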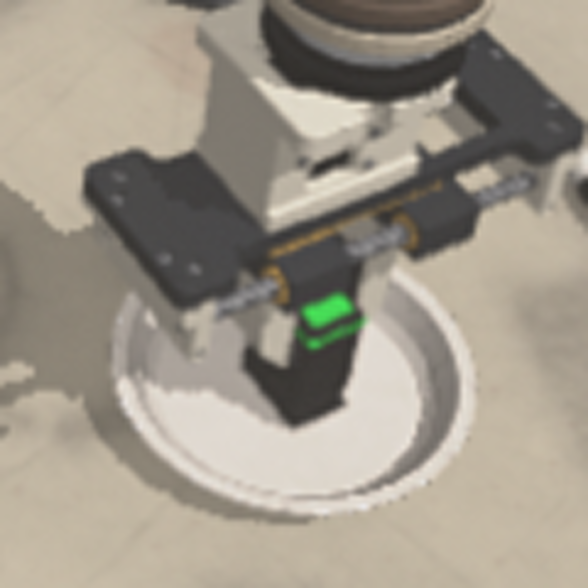

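{"api": "play_rows", "payload": {
  "rows": [
    [0,0,0.02,0,0.006,0,1],
    [0,0,0,0,0,0,1],
    [0,0,0,0,0,0,1]
  ]
}}

```text
clock: 12.35
position: [0.5475, -0.1933, 0.0375]
ee_rot: [-3.11, 0.435, -0.016]
force: [-0.3, -0.3, -0.6]
width: 0.303
```

```bash
python3 go.py .543 -.193 .039 -.288
python3 - <<'E'
from h import *
o=observe();R=Ro.from_rotvec(o["ee_rot"]).as_matrix()
for zb in (.001,.004,.007,.010):
    c=[o["position"]*[1,1,0]+[0,0,zb]+(R@[a,b,0])*[1,1,0] for a in(-.014,.014) for b in(-.02,.02)]
    print(zb,w2px("scene",c).round(1).tolist())
E
```

```text
12.35 [ 0.5475 -0.1933  0.0375] shift [-0.0293  0.0066 -0.0104] turn [-0.0053 -0.0192  0.0199] [-0.3  -0.34 -0.62] 0.3026538363650801 [-0.06  0.61  0.44  1.91 -0.39  0.7   0.34]
0.001 [[388.9, 264.5], [399.6, 277.8], [399.7, 259.9], [410.6, 273.0]]
0.004 [[389.1, 263.6], [399.7, 276.9], [399.9, 259.0], [410.8, 272.1]]
0.007 [[389.2, 262.7], [399.9, 276.0], [400.1, 258.1], [411.0, 271.2]]
0.01 [[389.4, 261.8], [400.1, 275.1], [400.3, 257.2], [411.2, 270.3]]
```

Vision puts the pack's bottom corner at about (400,277), which corresponds to z of 2–4 mm, so it is on the dish floor. I'll level the small tilt and release.

{"api": "play_rows", "payload": {
  "rows": [
    [0,0,0,-0.005,-0.018,0,1],
    [0,0,0,0,0,0,1]
  ],
  "force": 5
}}

```text
clock: 12.55
position: [0.5473, -0.1934, 0.0373]
ee_rot: [3.111, -0.436, -0.001]
force: [-2.0, 0.7, 5.9]
width: 0.303
```

{"api": "play_rows", "payload": {
  "rows": [
    [0,0,0,0,0,0,0.35],
    [0,0,0,0,0,0,0.3],
    [0,0,0,0,0,0,0.2],
    [0,0,0,0,0,0,0.1],
    [0,0,0,0,0,0,0]
  ]
}}

```text
clock: 13.05
position: [0.5474, -0.1931, 0.0364]
ee_rot: [3.111, -0.435, -0.002]
force: [-0.1, 0.2, -0.2]
width: 0.481
```

{"api": "play_rows", "payload": {
  "rows": [
    [0,0,0,0,0,0,-0.2],
    [0,0,0,0,0,0,-0.3],
    [0,0,0,0,0,0,-0.3]
  ]
}}

```text
clock: 13.35
position: [0.5474, -0.193, 0.0364]
ee_rot: [3.111, -0.435, -0.002]
force: [-0.4, -0.2, 0.4]
width: 0.639
```

```bash
python3 go.py .543 -.193 .039 -.288
python3 - <<'E'
from h import *
b=get_image("scene")
cv2.imwrite("pics/i1.png",cv2.resize(b[190:310,340:460],None,fx=4.9,fy=4.9,interpolation=cv2.INTER_CUBIC))
E
```

```text
13.35 [ 0.5474 -0.193   0.0364] shift [-0.0282  0.0078 -0.0173] turn [0.0011 0.0023 0.0206] [-0.43 -0.17  0.37] 0.6392711529112858 [-0.06  0.62  0.44  1.9  -0.39  0.71  0.33]
```

View pics/i1.png

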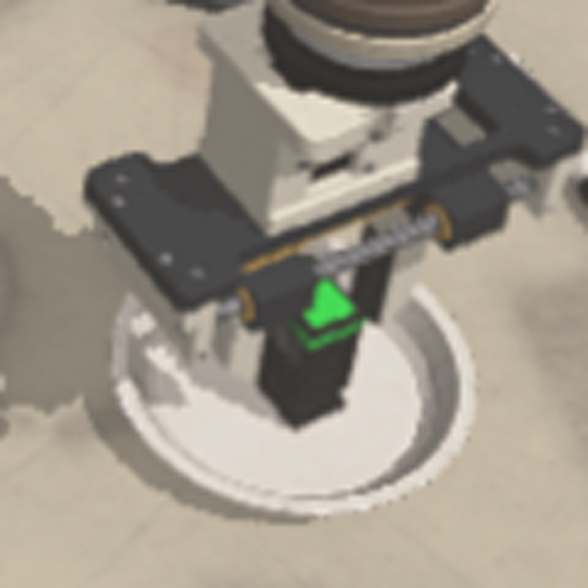

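The pack stands free between the open fingers at crop (312,370). Retreating straight up.

{"api": "play_rows", "payload": {
  "rows": [
    [0,0,-0.05,0,0,0,-0.3],
    [0,0,-0.1,0,0,0,-0.3],
    [0,0,-0.15,0,0,0,-0.3],
    [0,0,-0.2,0,0,0,-0.3],
    [0,0,-0.2,0,0,0,-0.3]
  ]
}}

```text
clock: 13.9
position: [0.5447, -0.1923, 0.1426]
ee_rot: [3.111, -0.436, -0.015]
force: [1.4, -0.5, -0.1]
width: 0.644
```

{"api": "play_rows", "payload": {
  "rows": [
    [0,0,-0.2,0,0,0,-0.3],
    [0,0,-0.2,0,0,0,-0.3],
    [0,0,-0.1,0,0,0,-0.3],
    [0,0,0,0,0,0,-0.3],
    [0,0,0,0,0,0,-0.3]
  ]
}}

```text
clock: 14.4
position: [0.5464, -0.1937, 0.2273]
ee_rot: [3.11, -0.438, -0.001]
force: [-0.3, -0.4, -0.1]
width: 0.652
```

{"api": "play_rows", "payload": {
  "rows": [
    [0,0,0,0,0,0,-0.3],
    [0,0,0,0,0,0,-0.3]
  ]
}}

```text
clock: 14.6
position: [0.5455, -0.1934, 0.2257]
ee_rot: [3.111, -0.438, -0.005]
force: [-0.1, -0.3, -0.5]
width: 0.652
```

Run:
```python
from h import *
b=get_image("scene");cv2.imwrite("pics/j1.png",cv2.resize(b[120:310,230:470],None,fx=3.1,fy=3.1,interpolation=cv2.INTER_CUBIC))
```

```text
(no output)
```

View pics/j1.png

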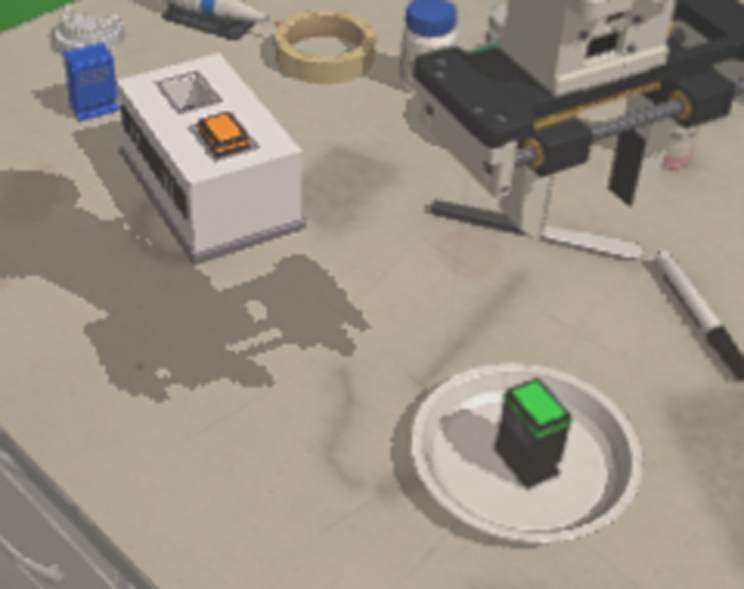

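The green pack stands upright on the dish floor at crop (535,435). Amber is still low and latched at (222,133), the blue block hasn't moved, and the gripper is clear.

```bash
python3 -c "
from cell import *
print(sign_off())"
```

```text
the job is handed in; nothing more can be done
None
```

The green pack is out of the dock and standing upright in the steel dish. I handed the job in after about 14.7 s of the 53 s allowed.

I pressed it down with the closed fingers until its latch let go, and it sprang up. I then gripped it across its x (the opening read 28 mm, which matches the pack), drew it straight up, set it down in the dish and backed the arm off upward.

**Last checks:** the final picture shows the green pack upright and free on the dish floor. The amber pack is still low in its bay, the blue block hasn't moved, and the gripper is about 0.2 m above the dish.

**What disagreed:**
- **Dish position:** the two cameras differed by 5–6 mm on the dish centre, well inside the floor's margin.
- **Set-down:** the force reading didn't show the touch-down clearly, so I judged it by the picture and the height. About 6 N appeared briefly when I levelled a small tilt just before release, and it went back to zero once the fingers opened.

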